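Set up a sintered bracket on a spring-gripped post

ROBOT

A 6-joint arm with a two-finger parallel gripper is mounted at the origin on the work surface. World frame = base frame: x ahead of the robot, y to its left, z up, the work surface at z = 0. Lengths are in m, angles in rad, forces in N, time in s.
With the tool pointing down it reaches from about 0.4 to 0.825 m from the base axis. Payload 7 kg.
Tool frame: the origin (TCP) lies on the centre line of the jaws, within the pads' length; the fingertips stand 22 mm ahead of it and the grasp point (between the pads) lies 3 mm ahead of it; y points along the fingers, z is the direction in which the jaws open and shut, and the axes are right-handed (so a half turn about y gives the same grasp; the last joint's range is limited). The gripper opens to 88 mm and grips with 3 to 60 N. Pads are 19 mm wide; open, the fingers measure 130 mm over their backs; the gripper's body (78 mm by 193 mm) begins 47 mm behind the grasp point.
Start: joints at [-0.863, 0.359, 0.012, 0, -1.224, -0.288], TCP at [0.275, -0.616, 0.249] pointing down, gripper open.
Joint ranges: [-3.07, 3.07], [-1.43, 2.12], [-1.02, 1.25], [-3.03, 1.67], [-3.05, -0], [-3.03, 3.03]. Speed limits (rad/s): [2.39, 2.39, 3.01, 3.14, 3.14, 3.14].

INTERFACE

Orientations are given as a rotation vector (axis times angle).
In Python, from workcell import goto, line_to, move_joints, set_gripper, sleep, ik, capture, Unreachable, close_job, current_time, current_q, current_joint_velocities, current_tau, current_ee_pos, current_eef_rot, current_contact_force, current_ft_torque, current_opening gives the robot as it stands. Calls block until the motion is done:
- goto(position, orientation): joint-space move of the TCP to a pose.
- line_to(position, frame=None, feed=0.15): straight line of the TCP; frame=None keeps the orientation; feed is the mean speed in m/s.
- move_joints(angles): joint-space move.
- set_gripper(opening, strength=None): opening from 0.0 (shut) to 1.0 (fully open); strength is the grip in N (None keeps the last); returns when the fingers have stopped.
- sleep(seconds).
- ik(position, orientation): joint angles nearest the present ones, or None.
- capture(name): name is "side" or "top"; returns a dict with "image" (384x512x3 uint8, red, green, blue), "depth" (384x512 float32, m along the optical axis (not along the pixel's ray), 0 where there is no reading), "intrinsics" (3x3 intrinsics, pixels), "R" (3x3) and "t" (3): a world point X has camera coordinates R X + t. Camera axes: x right, y down, z forward; pixel columns grow to the right and rows downward; lengths in m; the calibration is good to about 2 mm. A picture is of the moment at which its call begins.
A pose or a line that the arm cannot do raises Unreachable and nothing moves.
- close_job(): hands the job in, once; it reports no verdict.
Readings, each from a call of its own:
- current_time(): time.
- current_q(): joint angles.
- current_joint_velocities(): joint speeds.
- current_tau(): joint torques, N m.
- current_ee_pos(): TCP position.
- current_eef_rot(): TCP orientation.
- current_contact_force(): force on the tool from outside, world axes, zero at the start.
- current_ft_torque(): the same for the moment, N m.
- current_opening(): opening from 0.0 (shut) to 1.0 (fully open).
Only numpy, scipy, OpenCV 4.12 (cv2) and the standard library are available. Lean on these libraries where they do the work, as an engineer would, in place of code of your own. Each camera call takes 0.05 s, during which the arm holds its last target. There are 200 camera calls.

TASK

Take the tall post out of its rack and slide it foot first into the post holder, pushing gently past the spring plunger until the plunger snaps into the groove and the flange sits fully home on the sleeve. Then hang the lattice bracket on the post, its base-plate hole over the spigot and the plate resting flat on the shoulder, and leave everything standing free; do not force the holder or disturb the other things.

Things in the scene. Friction and masses are not known exactly. Their poses are not given: they have to be found in the camera images.
- post: the tall fixture post: turned aluminium, round, 110 mm, 0.13 kg, upright in one of the rack's two holes. Origin: centre of the foot's underside, z up. From the foot: cone 9 to 20 mm diameter over 8 mm; 20 mm rod with a V ring groove (centre 33 mm up, 13 mm wide, 5 mm deep); 34 mm flange from 50 to 56 mm, its underside rests on the rack now and on the sleeve's mouth when home; knurled grip above
- post_grip (a point): point on the post's axis 80 mm above its foot, where to grip it: the knurled grip, 24 mm diameter, from 56 (flange top) to 92 mm (shoulder)
- post_shoulder (a point): centre of the post's flat shoulder, 24 mm wide, 92 mm above the foot; from it the spigot, 12 mm diameter, rises 18 mm to the post's tip, its last 5 mm conical. The bracket's plate comes to rest on this shoulder
- holder: the post holder, fixed: grey metal base disc 88 mm wide with a 50 mm clamp column 40 mm high, in it an upright dark nylon sleeve, 36 mm outside, bore 21 mm. Origin: under the base on the bore's axis; z up. The plunger comes in through the sleeve's side from the holder's own +x, its knob reaches 46 mm from the axis
- holder_bore (a point): point on the bore's axis 80 mm above the holder's underside. NOT the true mouth: the sleeve is clamped at a height nobody measured, its mouth is anywhere from 13 mm below to 13 mm above this point; find it by feel. It stays there. Mouth: lead-in cone 27.5 mm wide, 4 mm deep. The bore has no floor in reach: the flange on the mouth is the stop. Pushing over 22 N down or 10 N sideways cracks it
- plunger (a joint): travel of the steel spring plunger in m. Its 8 mm ball nose stands 5.5 mm into the bore, 18 mm below the mouth (reads 0). A push of 9 to 16 N brings the foot cone past it; the rod then slides with about 4 N (reads 3.3 to 5 mm) until, 3 to 4 mm before home, the nose starts to drop into the groove (force falls away, the nose draws the post down) and grips it; home it reads under 1 mm
- bracket: sintered nylon lattice bracket, dark grey, 60 g: 50 (own x) x 34 (own y) x 40 mm high, standing on the bench. Origin: centre of the underside. Base plate 8 mm thick with a 16 mm through hole in its centre; two upright lattice walls, 5 mm thick, along its x at y = +-14.5 mm, open top between them. Best gripped across its 34 mm width. Either way round on the post is right
- stub: the short post in the rack's other hole: same foot and flange, but its 24 mm head ends flat at 72 mm and has no spigot. Not needed; leave it alone. Origin: centre of its foot's underside
- rack: grey block, 70 x 160 x 60 mm, fixed, origin under its centre, long side along its own y; two through holes of 24 mm diameter at y = +40 and -40 mm in which the posts stand loosely, held by their flanges on its top (z = 60 mm)
- brush: cleaning brush, 200 mm long, lying on the bench; leave it alone. Origin: under its middle
- jar: closed glass jar with steel cap, 58 mm diameter, 62 mm high; leave it alone. Origin: centre of its underside
Not all that is in view belongs to the job. Leave any red look-alike of the post alone. What is shaped like the bracket but red is not meant.

How it is judged:
By the outcome, as a careful person would: the job done as asked, in the order asked, and still so for the second after the job is handed in, with the robot touching nothing.
It also fails if it takes over 72 s, if anything falls off the work surface, if the arm or the gripper's body presses on something with over 40 N, if the wrist force passes 120 N, or if a joint passes its speed limit or range.

## Working session

There is one attempt and no reset: what is moved stays moved. The work goes in short steps, each a Python script; the robot and the scene stay as the last script left them, time stands still between calls to the robot, and variables do not carry over. Pictures are saved under pics/ and viewed, about 8 in all and at most 12, crops included, and the job is handed in when it is done.

```bash
mkdir -p pics; ls
cat > h.py <<'E'
import numpy as np, cv2
from workcell import *
def world(c,u,v,d=None):
    K=c["intrinsics"]; d=c["depth"][v,u] if d is None else d
    p=np.stack([(u-K[0,2])/K[0,0]*d,(v-K[1,2])/K[1,1]*d,d+0*u],-1)
    return (p-c["t"])@c["R"]
def cloud(c):
    v,u=np.mgrid[:384,:512]; return world(c,u,v,c["depth"])
def save(c,n): cv2.imwrite(f"pics/{n}.png",cv2.cvtColor(c["image"],cv2.COLOR_RGB2BGR))
E
python3 - <<'E'
from h import *
for n in("top","side"):
    c=capture(n); np.savez(n,**c); save(c,n+"0")
    print(n,c["intrinsics"][0,0],-c["R"].T@c["t"],c["R"][2])
print(current_time(),current_eef_rot(),current_contact_force())
a=cv2.imread("pics/top0.png");b=cv2.imread("pics/side0.png")
E
```

```text
pics
top 409.25552701810875 [0.41823133 0.00877381 1.01021569] [ 0.19947684  0.02344212 -0.9796221 ]
side 354.9221638685054 [ 0.24703976 -0.57001183  0.56233321] [ 0.40693797  0.7085808  -0.57646747]
0.1 [-1.54420736 -0.32876266  0.32946349] [ 0.09181909  0.68151626 -0.56305314]
```

View pics/top0.png

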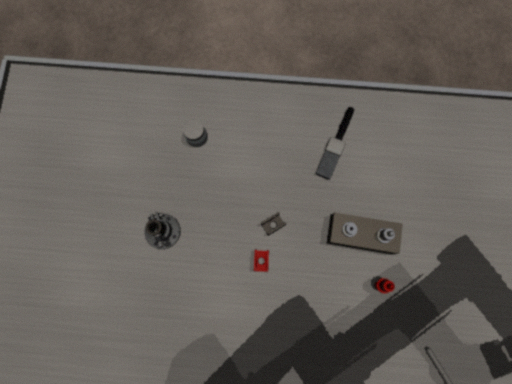

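View pics/side0.png

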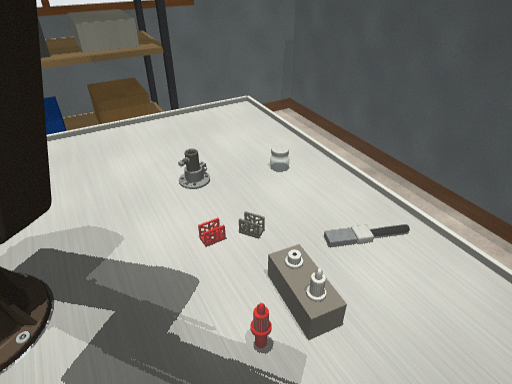

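Candidates in top/side view:
- **Post:** white in the rack at top (387,235), side (317,285), with a spigot. Its look-alikes are the stub at top (350,229), side (294,258), and the red post at top (384,286), side (261,325).
- **Bracket:** dark at top (273,224), side (252,224). Its look-alike is the red one at top (261,261).
- **Holder:** top (162,231).

I'll check these in one close crop.

Run:
```python
from h import *
t=dict(np.load("top.npz"));s=dict(np.load("side.npz"))
def crop(c,u,v,w,h): 
    i=c["image"][v-h//2:v+h//2,u-w//2:u+w//2,::-1]; return cv2.convertScaleAbs(cv2.resize(i,(390,290),interpolation=cv2.INTER_CUBIC),alpha=1.3)
a=np.vstack([np.hstack([crop(t,370,235,94,70),crop(s,305,285,94,70)]),np.hstack([crop(t,162,231,66,50),crop(t,270,235,66,50)])])
cv2.imwrite("pics/crop1.png",a)
P=cloud(t);Q=cloud(s)
def reg(P,xy,r): return P[(np.hypot(P[...,0]-xy[0],P[...,1]-xy[1])<r)&(P[...,2]>-.01)]
for n,u,v in [("hold",162,231),("brk",273,224),("redb",261,261),("post",387,235),("stub",350,229),("redp",384,286),("jar",195,134),("brush",330,160)]:
    print(n,world(t,np.array(u),np.array(v)).round(4))
for nm,A in(("top",P),("side",Q)):
    # bench
    k=A[...,2].ravel(); k=k[(abs(k)<.02)]; print(nm,"bench z",np.median(k))
    m=(abs(A[...,2]-.06)<.004)&(A[...,0]>.3)&(A[...,0]<.65)&(A[...,1]<-.05)&(A[...,1]>-.35)
    print(nm,"rack",m.sum(),cv2.minAreaRect(A[m][:,:2].astype(np.float32)))
h=world(t,np.array(162),np.array(231))
for nm,A in(("top",P),("side",Q)):
    r=reg(A,h,.07); print(nm,"hold",np.histogram(r[:,2],bins=np.arange(0,.12,.004)))
    m=r[(r[:,2]>.006)&(r[:,2]<.03)];print(cv2.minEnclosingCircle(m[:,:2].astype(np.float32)))
    for lo,hi in((.034,.046),(.06,.1)):
        m=r[(r[:,2]>lo)&(r[:,2]<hi)];print(lo,len(m),m.mean(0),m.min(0),m.max(0))
b=world(t,np.array(273),np.array(224))
for nm,A in(("top",P),("side",Q)):
    r=reg(A,b,.04);m=r[r[:,2]>.03];print(nm,"brk",len(m),cv2.minAreaRect(m[:,:2].astype(np.float32)))
    m=r[r[:,2]>.005];print(cv2.minAreaRect(m[:,:2].astype(np.float32)))
p=world(t,np.array(387),np.array(235))
for nm,A in(("top",P),("side",Q)):
    r=reg(A,p,.04)
    for lo,hi in((.063,.07),(.07,.098),(.099,.105),(.105,.13)):
        m=r[(r[:,2]>lo)&(r[:,2]<hi)];print(nm,lo,len(m),m.mean(0) if len(m) else'',(m.min(0)+m.max(0))/2 if len(m) else'')
```

```text
hold [0.4987 0.239  0.0751]
brk [ 0.5449 -0.015  -0.0015]
redb [ 0.4522  0.0075 -0.0023]
post [ 0.5278 -0.2653  0.103 ]
stub [ 0.5372 -0.1881  0.0812]
redp [ 0.4172 -0.2643  0.0914]
jar [0.7423 0.1927 0.059 ]
brush [ 0.7157 -0.1457  0.0155]
top bench z -0.00044234587299879285
top rack 1696 ((0.4881812334060669, -0.22680246829986572), (0.1606595665216446, 0.16461573541164398), 84.99617767333984)
side bench z 0.0008192723831938133
side rack 2218 ((0.4891480803489685, -0.22832641005516052), (0.16125957667827606, 0.1659434735774994), 85.5245590209961)
top hold (array([654, 197, 244,  36,   8,  10,  17,  22,  16,  79,  66,  10,   4,
        11,   8,   9,   6,  13,  17,  38,  62,  19,  69,  61,   0,   0,
         0,   0,   0]), array([0.   , 0.004, 0.008, 0.012, 0.016, 0.02 , 0.024, 0.028, 0.032,
       0.036, 0.04 , 0.044, 0.048, 0.052, 0.056, 0.06 , 0.064, 0.068,
       0.072, 0.076, 0.08 , 0.084, 0.088, 0.092, 0.096, 0.1  , 0.104,
       0.108, 0.112, 0.116]))
((0.5044757723808289, 0.25630900263786316), 0.044158320873975754)
0.034 155 [0.51366356 0.25229516 0.03973542] [0.48135198 0.231
[... 1353 characters left out ...]
.5289572  -0.26348178  0.06492271] [ 0.53210518 -0.26655309  0.06576216]
top 0.07 46 [ 0.52798256 -0.26214529  0.08467172] [ 0.53009802 -0.26725023  0.08411932]
top 0.099 60 [ 0.52974857 -0.26861898  0.10162585] [ 0.53066152 -0.27035027  0.10189436]
top 0.105 30 [ 0.53041849 -0.26914869  0.11480427] [ 0.53054115 -0.26964076  0.11282285]
side 0.063 131 [ 0.527003   -0.2772457   0.06620011] [ 0.53879572 -0.26398485  0.06649291]
side 0.07 164 [ 0.52537525 -0.27806877  0.08441649] [ 0.52999541 -0.27361664  0.08391757]
side 0.099 100 [ 0.52905956 -0.27466891  0.10228637] [ 0.53201116 -0.27222134  0.10194882]
side 0.105 67 [ 0.52969989 -0.27376784  0.11426018] [ 0.53132423 -0.27299503  0.11352836]
```

View pics/crop1.png

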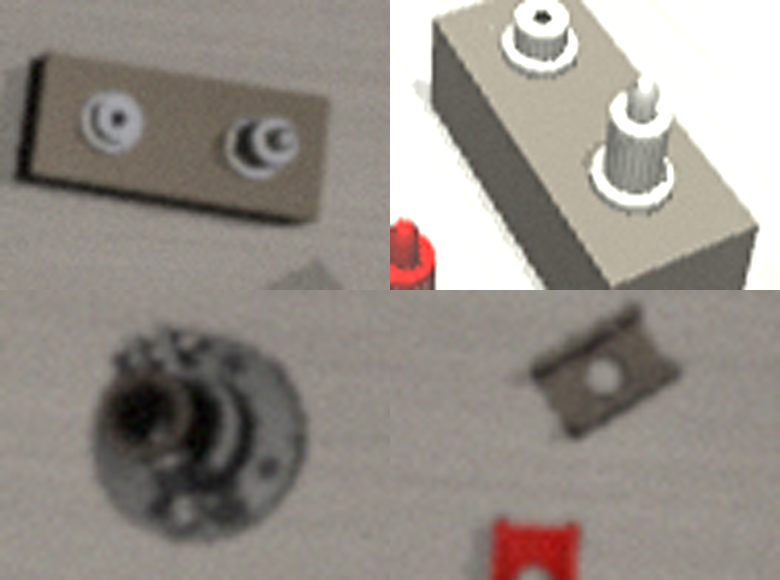

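The crop confirms it: the right-hand post (spigot on a shoulder) is the target, and the left one has a flat head, so it is the stub. The dark bracket is at top (273,224). The plunger seems to point toward -x. Next I grip the post.

```bash
cat >> h.py <<'E'
from scipy.spatial.transform import Rotation as Ro
def down(a):
    z=np.array([np.cos(a),np.sin(a),0]);y=np.array([0,0,-1.]);return Ro.from_matrix(np.stack([np.cross(y,z),y,z],1)).as_rotvec()
def bestdown(pos,a):
    c=[]
    for k in(0,np.pi):
        q=ik(pos,down(a+k))
        if q is not None: c.append((np.abs(np.array(q)-current_q()).max(),a+k))
    return down(min(c)[1])
G=.003  # grasp point ahead of TCP
def F(): return np.round(current_contact_force(),2)
E
python3 - <<'E'
from h import *
for n in("top","side"):
    c=dict(np.load(n+".npz"));A=cloud(c);r=A[(np.hypot(A[...,0]-.5045,A[...,1]-.2545)<.03)]
    m=r[r[:,2]>.085]
    print(n,len(m),cv2.minEnclosingCircle(m[:,:2].astype(np.float32)),np.percentile(m[:,2],[50,75,90,97]))
p=np.array([.531,-.271,.09+G]); R=bestdown(p,-.07)
print(current_opening(),ik(p,R))
set_gripper(.7,50)
goto(p+[0,0,.09],R); print(current_time())
line_to(p+[0,0,.0],feed=.1); print(F(),current_ee_pos())
set_gripper(0.0,50); print(current_opening()*88,F(),current_ft_torque(),current_time())
for n in("top","side"): save(capture(n),n+"1")
cv2.imwrite("pics/g1.png",np.hstack([cv2.resize(cv2.imread("pics/top1.png")[190:290,320:430],None,fx=3.6,fy=3.6),cv2.resize(cv2.imread("pics/side1.png")[220:320,260:370],None,fx=3.6,fy=3.6)]))
E
```

```text
top 145 ((0.5043231844902039, 0.2557169198989868), 0.01832032948732376) [0.09150371 0.09297146 0.09390385 0.09469791]
side 93 ((0.5055383443832397, 0.2542891800403595), 0.018569568172097206) [0.09130511 0.0932995  0.09409292 0.09458816]
1.001802451271553 [-0.14434568  0.37367731 -0.3583003   0.         -0.83881871  0.07434568]
2.3833
[-0.92  0.12 -0.  ] [ 0.53147167 -0.27116632  0.09362895]
23.135687877727914 [-0.43  0.33  0.83] [ 0.05593696  0.11190633 -0.02461882] 4.1417
```

View pics/g1.png

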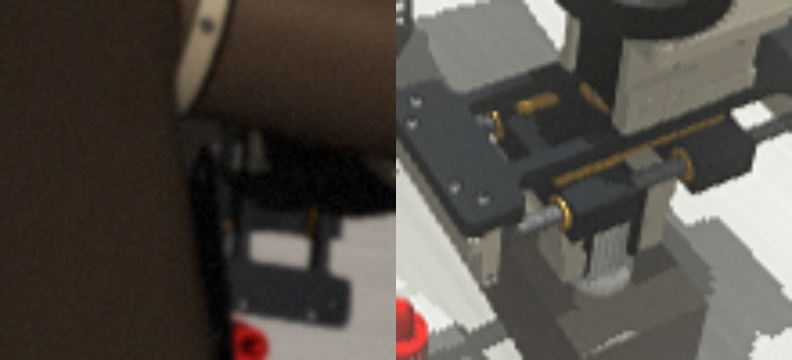

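Grip is good (opening about 24 mm, post between the pads). I lift it, carry it above the holder, and measure foot against mouth in the same picture.

Run:
```python
from h import *
p=current_ee_pos()
line_to([p[0],p[1],.235],feed=.15); print(F(),current_opening()*88)
t=np.array([.505,.2548,.235]); R=bestdown(t,-.07)
goto(t,R); line_to(np.r_[t[:2],.21],feed=.1)
sleep(.3); e=current_ee_pos(); print(e,current_time(),F(),current_ft_torque().round(3) if hasattr(current_ft_torque(),'round') else current_ft_torque())
for n in("top","side"):
    c=capture(n); np.savez(n+"2",**c); save(c,n+"2")
c=dict(np.load("side2.npz"));A=cloud(c)
for lo,hi in((.06,.098),(.14,.175),(.145,.16),(.176,.19)):
    m=(np.hypot(A[...,0]-.505,A[...,1]-.2548)<.03)&(A[...,2]>lo)&(A[...,2]<hi);r=A[m]
    if len(r): print(lo,len(r),((r.min(0)+r.max(0))/2).round(4),r.mean(0).round(4))
v,u=np.where((np.hypot(A[...,0]-.505,A[...,1]-.2548)<.03)&(A[...,2]>.06));print(u.min(),u.max(),v.min(),v.max())
u0,v0=(u.min()+u.max())//2,(v.min()+v.max())//2
cv2.imwrite("pics/s2.png",cv2.resize(cv2.imread("pics/side2.png")[v0-50:v0+50,u0-65:u0+65],None,fx=6,fy=6,interpolation=cv2.INTER_CUBIC))
print(u0,v0)
```

```text
[ 0.06 -0.4  -1.18] 23.1735716520527
[0.50522011 0.25495812 0.21053154] 7.95 [ 0.27  0.63 -0.54] [-0.027  0.08  -0.024]
0.06 213 [0.5014 0.2544 0.0784] [0.5025 0.2467 0.0819]
0.14 90 [0.504  0.2501 0.1574] [0.5029 0.2481 0.1561]
0.145 46 [0.5043 0.2501 0.1526] [0.5031 0.2484 0.1529]
0.176 61 [0.5047 0.2472 0.1841] [0.5028 0.2441 0.1837]
166 198 43 165
182 104
```

View pics/s2.png

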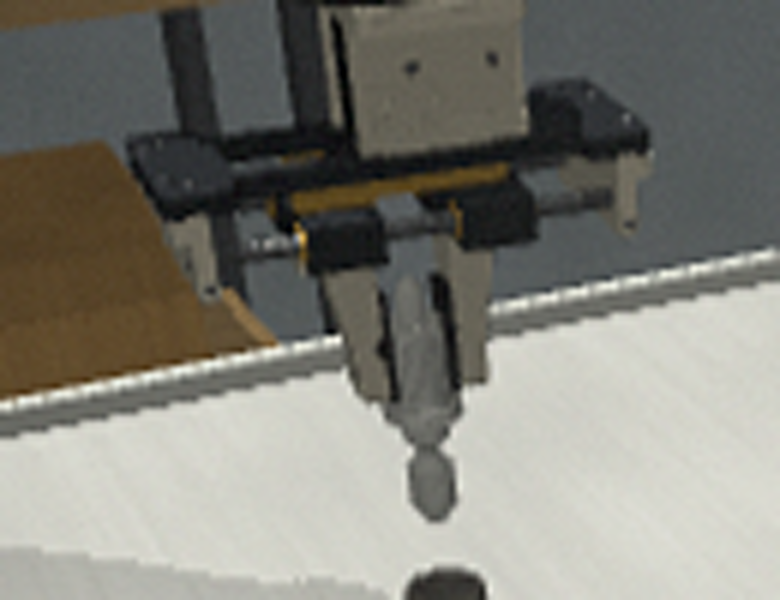

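Run:
```python
from h import *
from scipy.optimize import least_squares
for n in("side2","side","top"):
    c=dict(np.load(n+".npz"));A=cloud(c)
    print(n,"cam right",c["R"][0].round(2))
    for nm,lo,hi,r in(("sleeve",.048,.091,.018),("rod",.137,.15,.01),("rodtop",.168,.176,.01),("flange",.178,.183,.017),("grip",.186,.19,.012)):
        m=(np.hypot(A[...,0]-.505,A[...,1]-.2548)<(.026 if nm=="sleeve" else .025))&(A[...,2]>lo)&(A[...,2]<hi);P=A[m][:,:2]
        if nm=="sleeve": P=P[P[:,0]>.488]
        if len(P)<8: continue
        s=least_squares(lambda x:np.hypot(*(P-x).T)-r,[.505,.255],loss="soft_l1",f_scale=.001)
        print(nm,len(P),s.x.round(4),"res",np.median(abs(np.hypot(*(P-s.x).T)-r)).round(4))
        # silhouette: lateral midline
        lat=A[m]@c["R"][0]; a=np.array([.505,.2548,A[m][:,2].mean()])@c["R"][0]
        print("   lateral mid-off",((lat.min()+lat.max())/2-a).round(4), "width",np.ptp(lat).round(4))
```

```text
side2 cam right [ 0.87 -0.49  0.  ]
sleeve 183 [0.5055 0.2553] res 0.0009
   lateral mid-off 0.0008 width 0.0352
rod 36 [0.5052 0.2545] res 0.0008
   lateral mid-off 0.0007 width 0.0194
rodtop 20 [0.5051 0.2549] res 0.0006
   lateral mid-off 0.0012 width 0.017
flange 20 [0.5052 0.2554] res 0.0004
   lateral mid-off 0.0013 width 0.0298
grip 12 [0.5046 0.2544] res 0.0008
   lateral mid-off 0.0021 width 0.0189
side cam right [ 0.87 -0.49  0.  ]
sleeve 190 [0.5053 0.2551] res 0.0011
   lateral mid-off 0.0008 width 0.0346
top cam right [ 0.08 -1.   -0.01]
sleeve 151 [0.4984 0.2537] res 0.0031
   lateral mid-off -0.0005 width 0.035
```

```bash
cat > ins.py <<'E'
from h import *
import sys
def push(zstop,dz,feed,F0,fzmax=18,k=1.5e-4,log=4,xy=None):
    e=np.array(current_ee_pos()) if xy is None else np.r_[xy,current_ee_pos()[2]]
    tgt=e.copy(); i=0
    while tgt[2]>zstop:
        tgt[2]-=dz; line_to(tgt,feed=feed); f=np.array(current_contact_force())-F0; i+=1
        if i%log==0 or f[2]>6: print("t%.2f z%.4f/%.4f xy %s f %s"%(current_time(),tgt[2],current_ee_pos()[2],tgt[:2].round(4),f.round(1)))
        if f[2]>fzmax or np.hypot(f[0],f[1])>6: print("STOP"); break
        s=k*f[:2]; s*=min(1,4e-4/(np.hypot(*s)+1e-9))
        if np.hypot(f[0],f[1])>.8: tgt[:2]+=s
    return tgt
E
python3 - <<'E'
from ins import *
F0=np.array(current_contact_force()); np.save("F0",F0)
line_to([.5053,.2551,.180],feed=.08); print(F(),current_time())
t=push(.160,.001,.02,F0,xy=[.5053,.2551],fzmax=15); np.save("tgt",t); print(current_time(),current_ee_pos(),F(),current_opening()*88)
E
```

```text
[ 0.55  0.66 -1.54] 8.575
t9.57 z0.1758/0.1757 xy [0.5053 0.2554] f [0.2 0.6 0.5]
t10.57 z0.1718/0.1717 xy [0.5053 0.2557] f [1.1 0.7 0.5]
t11.57 z0.1678/0.1677 xy [0.5055 0.2561] f [ 0.4  0.6 -0.3]
t12.57 z0.1638/0.1638 xy [0.5056 0.2563] f [ 0.5 -0.2  0.5]
t13.57 z0.1598/0.1597 xy [0.5056 0.2563] f [ 0.4 -0.4  0.7]
13.575 [0.50555432 0.25629858 0.1597437 ] [ 0.18 -0.97 -0.59] 23.54409698280768
```

```bash
sed -i 's/>.8: tgt/>1.4: tgt/' ins.py
python3 - <<'E'
from ins import *
F0=np.load("F0.npy")
t=push(.140,.0007,.02,F0,xy=[.5054,.2556],fzmax=14,log=2); np.save("tgt",t); print(current_time(),current_ee_pos(),F(),current_opening()*88)
E
```

```text
t14.07 z0.1583/0.1584 xy [0.5054 0.2556] f [ 0.1 -0.2  0.1]
t14.57 z0.1569/0.1571 xy [0.5056 0.2558] f [1.7 0.7 0.6]
t15.07 z0.1555/0.1559 xy [0.5061 0.256 ] f [0.3 0.  5.7]
t15.32 z0.1548/0.1555 xy [0.5061 0.256 ] f [-1.2 -1.2  7.9]
t15.57 z0.1541/0.1550 xy [0.5059 0.2558] f [-0.7  0.6  8.4]
t15.82 z0.1534/0.1544 xy [0.5059 0.2558] f [-0.  -0.6 10.2]
t16.07 z0.1527/0.1540 xy [0.5059 0.2558] f [-1.6  0.3 11.5]
t16.32 z0.1520/0.1531 xy [0.5057 0.2559] f [-0.2  0.3  9.6]
t16.57 z0.1513/0.1523 xy [0.5057 0.2559] f [ 0.1 -0.3  8.5]
t16.82 z0.1506/0.1514 xy [0.5057 0.2559] f [0.4 0.3 6.5]
t17.07 z0.1499/0.1504 xy [0.5057 0.2559] f [1.4 0.1 7.2]
t17.57 z0.1485/0.1484 xy [0.5061 0.2561] f [ 1.7 -0.5  3.2]
t18.07 z0.1471/0.1469 xy [0.5063 0.256 ] f [0.2 1.1 3. ]
t18.57 z0.1457/0.1453 xy [0.5063 0.256 ] f [0.4 0.5 0.9]
t19.07 z0.1443/0.1440 xy [0.5063 0.256 ] f [0.5 1.1 0.8]
t19.32 z0.1436/0.1437 xy [0.5063 0.256 ] f [-1.2  0.4  6.1]
t19.57 z0.1429/0.1428 xy [0.5063 0.256 ] f [-1.   0.6  2.6]
t20.07 z0.1415/0.1415 xy [0.5063 0.256 ] f [-1.1  0.8  4. ]
t20.57 z0.1401/0.1401 xy [0.5063 0.2562] f [-1.4  0.7  2.8]
20.825 [0.50618032 0.25624331 0.13933167] [ 0.65 -1.07 -0.42] 23.401296701128313
```

The foot cone is past the plunger (peak about 11.5 N) and the rod is sliding. I continue to the snap and the flange stop.

Run:
```python
from ins import *
F0=np.load("F0.npy"); xy=np.load("tgt.npy")[:2]
t=push(.118,.0006,.02,F0,xy=xy,fzmax=11,log=2); np.save("tgt",t); print(current_time(),current_ee_pos(),F(),current_opening()*88)
```

```text
t21.32 z0.1381/0.1378 xy [0.5061 0.2563] f [ 1.7 -0.6  0.8]
t21.82 z0.1369/0.1367 xy [0.5064 0.2562] f [-0.4 -0.5  4.1]
t22.32 z0.1357/0.1360 xy [0.5061 0.2561] f [-2.2 -0.7  6. ]
t22.82 z0.1345/0.1345 xy [0.5058 0.256 ] f [ 2.  -0.8  0.1]
t23.32 z0.1333/0.1329 xy [0.5063 0.256 ] f [ 1.3  0.4 -0.3]
t23.82 z0.1321/0.1320 xy [0.5063 0.256 ] f [0.4 0.7 3.9]
t24.32 z0.1309/0.1305 xy [0.5063 0.256 ] f [ 2.3  0.7 -0. ]
t24.82 z0.1297/0.1292 xy [0.5069 0.2562] f [-1.6  1.9 -3.2]
t25.32 z0.1285/0.1283 xy [0.5063 0.2563] f [-0.4 -1.5 -3.3]
t25.82 z0.1273/0.1271 xy [0.5063 0.2561] f [-1.2  0.1 -3.8]
t26.32 z0.1261/0.1262 xy [0.5063 0.2561] f [-2.7 -0.8 -2. ]
t26.82 z0.1249/0.1260 xy [0.5056 0.2558] f [-3.2 -1.3  8.1]
t27.07 z0.1243/0.1260 xy [0.5052 0.2556] f [-3.  -1.7 11.2]
STOP
27.075 [0.50618364 0.25605733 0.12596932] [-3.27 -2.25  9.84] 23.622659112346227
```

The force pattern matches a snap: it fell away at z≈0.130, then the flange stopped hard at 0.126, which puts the mouth near 93 mm. I relax, release, back off and check.

Run:
```python
from h import *
line_to([.5062,.2560,.1260],feed=.01); print(F(),current_ee_pos())
set_gripper(.65,50); print(F(),current_ee_pos())
e=current_ee_pos(); line_to([e[0],e[1],.25],feed=.15)
b=np.array([.543,-.0153,.024+G]); 
goto(b+[0,0,.12],bestdown(b,np.deg2rad(36.2))); sleep(.2); print(current_time(),current_ee_pos())
for n in("top","side"):
    c=capture(n); np.savez(n+"3",**c); save(c,n+"3")
i=cv2.imread("pics/side3.png");j=cv2.imread("pics/top3.png")
f=lambda i,u,v:cv2.resize(i[v-38:v+38,u-50:u+50],(400,304),interpolation=cv2.INTER_CUBIC)
cv2.imwrite("pics/s3.png",np.vstack([np.hstack([f(i,190,150),f(i,250,225)]),np.hstack([f(j,162,225),f(j,270,230)])])[:600])
from scipy.optimize import least_squares
# post slices
for n in("side3","top3"):
    A=cloud(dict(np.load(n+".npz")))
    for nm,lo,hi,r in(("flange",.0935,.0985,.017),("grip",.104,.132,.012),("spigot",.137,.147,.006)):
        m=(np.hypot(A[...,0]-.506,A[...,1]-.256)<.024)&(A[...,2]>lo)&(A[...,2]<hi);P=A[m][:,:2]
        if len(P)<6: continue
        s=least_squares(lambda x:np.hypot(*(P-x).T)-r,[.505,.255],loss="soft_l1",f_scale=.001);print(n,nm,len(P),s.x.round(4))
    m=(np.hypot(A[...,0]-.506,A[...,1]-.256)<.024);print("top z",np.sort(A[m][:,2])[-8:].round(4))
```

```text
[-3.29 -1.68  2.3 ] [0.50620888 0.25605434 0.12603635]
[-0.86  0.33 -0.09] [0.50622224 0.25600801 0.12600405]
30.5 [ 0.54335367 -0.01433659  0.14732763]
side3 flange 22 [0.5064 0.2548]
side3 grip 85 [0.5059 0.2557]
side3 spigot 16 [0.5066 0.2559]
top z [0.1505 0.1513 0.1513 0.1521 0.1523 0.1526 0.1544 0.1544]
top z [0.5347 0.5349 0.5357 0.5361 0.5361 0.5362 0.5364 0.538 ]
```

View pics/s3.png

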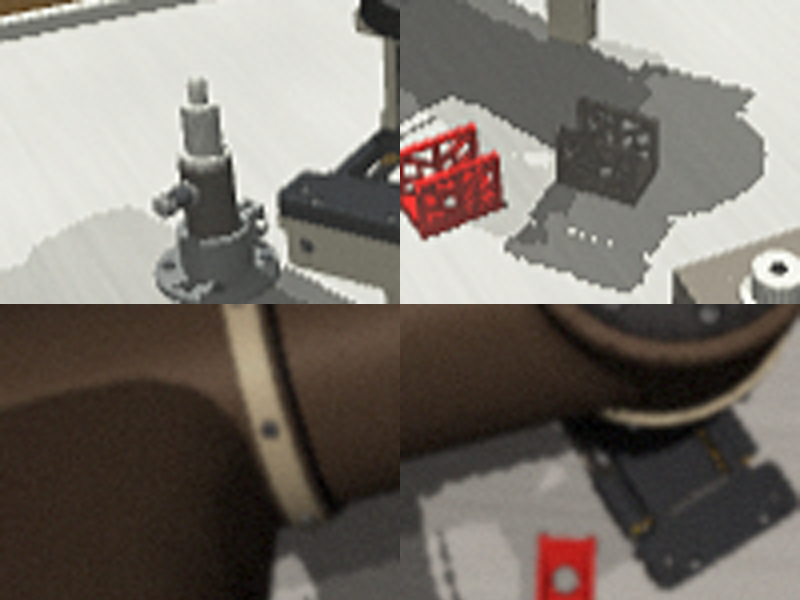

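The post stands home with its flange on the sleeve, tip at about 0.1535. The dark bracket at side (252,224) is undisturbed. Next I grip it.

Run:
```python
from h import *
line_to([.5429,-.0153,.06],feed=.12); line_to([.5429,-.0153,.027],feed=.05); print(F(),current_ee_pos())
set_gripper(0,15); g=np.array(current_ee_pos()); print(current_opening()*88,F(),g)
sleep(.1); F0=np.array(current_contact_force())
line_to([g[0],g[1],.23],feed=.15); print("dF",np.array(current_contact_force())-F0,current_opening()*88)
t=np.array([.5062,.2558,.23])
q=current_q(); a=np.deg2rad(36.2)+np.arctan2(t[1],t[0])-np.arctan2(g[1],g[0]); R=bestdown(t,a)
goto(t,R); line_to([.5062,.2558,.20],feed=.1); sleep(.3); e=np.array(current_ee_pos()); print(e,a,current_time(),F())
c=capture("side"); np.savez("side4",**c); save(c,"side4"); cv2.imwrite("pics/s4.png",cv2.resize(c["image"][60:180,110:270,::-1],(800,600),interpolation=cv2.INTER_CUBIC))
A=cloud(c); d=A-e; ux=np.array([-np.sin(a),np.cos(a),0]);uz=np.array([np.cos(a),np.sin(a),0])
l,w=d@ux,d@uz
zb=e[2]-.027
m=(abs(l)<.04)&(abs(w)<.0245)&(A[...,2]>zb-.003)&(A[...,2]<zb+.045)
for lo,hi in((-.003,.003),(.001,.007),(.008,.02),(.02,.042)):
    k=m&(A[...,2]>zb+lo)&(A[...,2]<zb+hi)
    if k.any(): print(lo,k.sum(),"long",l[k].min(),l[k].max(),"wide",w[k].min(),w[k].max())
print("minz",np.sort(A[m][:,2])[:10].round(4), "zb",zb)
np.save("a",a)
```

```text
[-0.09  0.84  0.03] [ 0.54302714 -0.0152756   0.02700251]
34.146173421778826 [-0.62  0.35  1.5 ] [ 0.54301291 -0.0152794   0.02720637]
dF [ 1.9640383   0.13033437 -3.96759647] 34.20464539192326
[0.50640592 0.25592633 0.20053795] 1.1278455342870033 36.2 [ 0.41  0.33 -0.75]
-0.003 9 long -0.025305630661222038 0.022486939977114886 wide -0.01847299942536003 0.019396836733115985
0.001 24 long -0.02540010998367739 0.022486939977114886 wide -0.01847299942536003 -0.013636637194527852
0.008 66 long -0.025310653700166063 0.024162340515674282 wide -0.020958426089894542 0.019589899536477693
0.02 77 long -0.025915276445125084 0.024345172647432228 wide -0.024405885057750168 0.017814265040314296
minz [0.1726 0.174  0.1744 0.1749 0.1751 0.1756 0.1758 0.1758 0.1759 0.1769] zb 0.17353795074297498
```

View pics/s4.png

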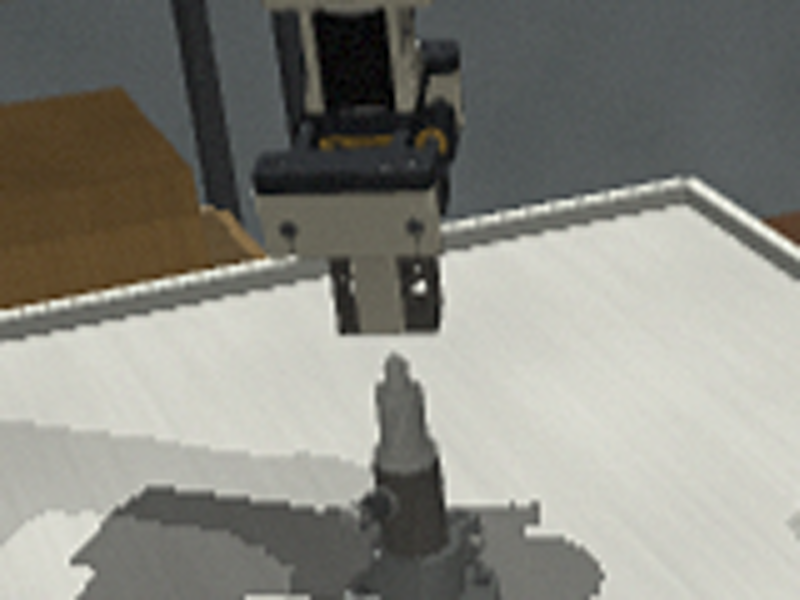

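The bracket is held level and centred over the spigot (view: bracket (385,295), tip (395,360)). I lower it by feel. Shoulder contact should come at TCP z≈0.162.

Run:
```python
from ins import *
line_to([.5060,.2560,.184],feed=.06); sleep(.2)
F0=np.mean([current_contact_force() for _ in range(3)],0)
t=push(.158,.001,.02,F0,xy=[.5060,.2560],fzmax=4,log=3); print(current_time(),current_ee_pos(),F()-F0.round(2),current_opening()*88)
c=capture("side"); np.savez("side5",**c); save(c,"side5"); cv2.imwrite("pics/s5.png",cv2.resize(c["image"][80:170,130:250,::-1],(800,600),interpolation=cv2.INTER_CUBIC))
```

```text
t37.62 z0.1812/0.1811 xy [0.506 0.256] f [-0.5 -0.5 -0.3]
t38.37 z0.1782/0.1781 xy [0.506 0.256] f [-1.2 -0.5  0.3]
t39.12 z0.1752/0.1751 xy [0.506 0.256] f [-0.5 -0.7  0.2]
t39.87 z0.1722/0.1721 xy [0.506 0.256] f [-0.5 -1.2  0.3]
t40.62 z0.1692/0.1691 xy [0.506 0.256] f [-0.4 -0.9  0.2]
t41.37 z0.1662/0.1661 xy [0.506 0.256] f [-0.2 -1.1  0.2]
t42.12 z0.1632/0.1631 xy [0.506 0.256] f [ 0.9 -0.6  0.7]
t42.62 z0.1612/0.1621 xy [0.506 0.256] f [-2.6 -2.   6.3]
STOP
42.6167 [0.50610887 0.25603685 0.16214886] [-2.6  -1.98  6.26] 33.68608519635657
```

View pics/s5.png

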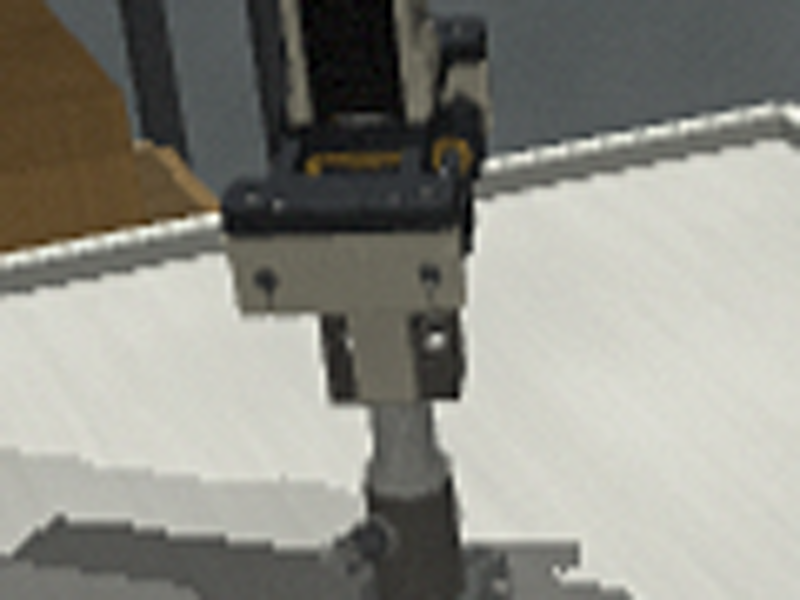

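Contact came at 0.162, as expected, with the plate on the shoulder. I unload, release slowly, retract clear and do a last check.

Run:
```python
from h import *
line_to([.5061,.2560,.1622],feed=.01); set_gripper(.6,15); print(F(),current_opening()*88)
line_to([.5061,.2560,.28],feed=.1)
move_joints([-.86,.359,.012,0,-1.224,-.288]); sleep(.3); print(current_time(),F())
for n in("top","side"):
    c=capture(n); save(c,n+"6"); A=cloud(c)
    m=(np.hypot(A[...,0]-.506,A[...,1]-.256)<.035)&(A[...,2]>.128); P=A[m]
    print(n,np.sort(P[:,2])[:4],np.sort(P[:,2])[-4:],cv2.minAreaRect(P[:,:2].astype(np.float32)))
    k=m&(A[...,2]>.165); H=A[k]; X=np.c_[H[:,:2]-H[:,:2].mean(0),np.ones(len(H))]
i=cv2.imread("pics/side6.png");j=cv2.imread("pics/top6.png")
f=lambda i,u,v:cv2.resize(i[v-36:v+36,u-24:u+24],(400,600),interpolation=cv2.INTER_CUBIC)
cv2.imwrite("pics/s6.png",np.hstack([f(i,190,150),f(j,158,222)]))
# other things moved?
d=cv2.absdiff(cv2.imread("pics/side6.png"),cv2.imread("pics/side0.png")).max(2)
n_,_,st,_=cv2.connectedComponentsWithStats((d>50).astype(np.uint8)); print([tuple(s) for s in st[1:] if s[4]>12])
```

```text
[ 0.48  0.28 -0.18] 52.985002813231816
48.2833 [ 0.55  0.28 -0.7 ]
top [0.13455778 0.13474834 0.13476165 0.13482156] [0.17715512 0.17744434 0.17752837 0.17783476] ((0.5057586431503296, 0.25620442628860474), (0.03506418690085411, 0.049794867634773254), 65.02182006835938)
side [0.12835325 0.12849053 0.12858143 0.12888323] [0.17655205 0.17662499 0.17669182 0.17695974] ((0.5063607692718506, 0.2550877630710602), (0.03899907320737839, 0.05015081539750099), 65.05110168457031)
[(np.int32(178), np.int32(121), np.int32(22), np.int32(30), np.int32(471)), (np.int32(187), np.int32(151), np.int32(8), np.int32(3), np.int32(15)), (np.int32(239), np.int32(212), np.int32(26), np.int32(27), np.int32(511)), (np.int32(310), np.int32(273), np.int32(16), np.int32(16), np.int32(81)), (np.int32(306), np.int32(286), np.int32(20), np.int32(14), np.int32(80)), (np.int32(259), np.int32(373), np.int32(13), np.int32(6), np.int32(23)), (np.int32(273), np.int32(372), np.int32(9), np.int32(6), np.int32(14)), (np.int32(277), np.int32(379), np.int32(10), np.int32(5), np.int32(18))]
```

View pics/s6.png

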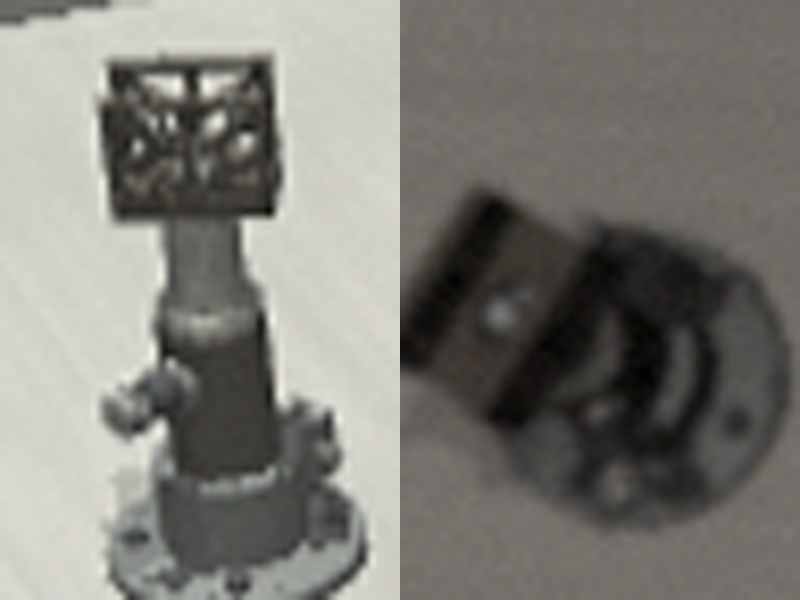

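The bracket sits level with the spigot through its hole (top view (500,305)), top at about 0.175–0.177. The flange is on the sleeve, and only the post and bracket have moved.

```bash
python3 -c "
from workcell import *
print(close_job(),current_time())"
```

```text
the job is handed in; nothing more can be done
the job is handed in; nothing more can be done
```

The post is home in the holder and the bracket hangs level on its shoulder, both standing free. I handed the job in at about 48 s, with the arm clear of everything.

- **Post:** the foot cone passed the plunger at a peak of about 11.5 N. The force fell away about 4 mm before home, and the flange stopped hard at about 11 N. That puts the mouth at z ≈ 93 mm, the top of its stated range, and the post's tip at about 153 mm agrees. Sideways force stayed under 4 N.
- **Bracket:** the plate met the shoulder at the expected height. Afterwards the spigot shows in the hole and the bracket's top is at about 175–177 mm.
- **Other things:** comparing the side image before and after shows changes only at the post and bracket places, apart from a few pixels at its bottom edge where the arm is.
- **Not checked or disagreeing:** I could not read the plunger's travel directly, so the snap is inferred from force and height. The two cameras disagreed by 1–3 mm, within their calibration and the fits.

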